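# Latch the inspection camera onto its ball stand

## Task

Mount the small inspection camera on the bench stand: set its socket over the steel ball and push it down past the catch until its shoe lies flat on the stand's table, then press the red latch lever all the way down. Push with feeling, never with more than about 20 N, do not lay the camera over, and leave the parts box, loupe, tape roll and screwdriver where they are.

Things in the scene. Friction and masses are not known exactly. Their poses are not given: they have to be found in the camera images.
- camera: Loose inspection camera on a grey ball coupler, 0.3 to 0.5 kg, standing upright on the desk. Origin: centre of the coupler's flat underside, on the socket axis; z up, x towards the latch lever, lens towards -x. Housing x -34 to +27 mm, y -28 to +28 mm, up to z = 43 mm; its shoe (the underside) reaches x = +50 mm. May sit on the stand at any yaw.
- camera_grip (a point): Centre of the black camera body on top of the coupler, on the socket axis at z = 67 mm of the camera. The body is a block 30 mm (x) by 24 mm (y), z = 43 to 91 mm: the place to grasp, across y, fingers from above. Lens barrel, 19 mm diameter, stands out to x = -31 mm at z = 72 mm. Axes as the camera.
- socket_mouth (a point): Centre of the socket's mouth in the camera's underside (= camera origin): 40 mm wide, narrowing to a 28.6 mm bore at z = 10 mm. Two sprung catches inside must snap past the ball's equator: that takes roughly 4 to 12 N on top of the camera's own weight. They meet the ball with the shoe about 13 mm above the table and are passed at 3 mm; push on until the shoe lands.
- stand: Fixed round bench stand. Origin: centre of its underside, on the desk, on the ball's upright axis; z up; yaw means nothing. Foot 124 mm wide; above it a table 110 mm wide with a rubber top (yields 1 to 2 mm at 20 N) and a 26 mm steel ball, ball centre 22 mm above the table top. Table and ball are one piece, firmly set, of unreported height: table top 31 to 53 mm above the desk, to be seen or felt.
- latch_pad (a point): Middle of the red cross bar at the end of the latch lever (32 mm long along the camera's y, 10 mm thick): press here from above. 40 mm from the lever's hinge.
- latch_hinge (a point): Hinge of the latch lever, at x = +27 mm, z = 30 mm of the camera; the lever turns about the camera's y axis.
- latch (a joint): Latch lever angle, rad: 0 = open, handle 70 degrees above level; grows to 0.96 = shut, 15 degrees above level, as the handle goes down and outward (camera's +x). Handle elevation = 1.222 - value. Stiff hinge, 5 to 15 N at the bar, hard stop at 0.96; stays where left. Its steel tooth swings in under the ball: it cannot shut unless the camera is fully home, and if shut first it blocks the socket.
- parts_box: Small parts box with pink contents, 78x110x23 mm, loose; origin at the centre of its underside. Leave alone.
- loupe: Black eye loupe standing on its rim, 35 mm wide, 34 mm high, loose; origin at the centre of its underside. Leave alone.
- tape_roll: Yellow tape roll lying flat, 68x75x19 mm, loose; origin at the centre of its underside. Leave alone.
- screwdriver: Blue screwdriver lying flat, 135 mm long, 15 mm thick, loose; origin at the centre of its underside. Leave alone.

How it is judged (in metres and radians):
On the way:
1. the camera's socket sits over the ball, upright, with the latch lever still open (horizontal distance between camera and stand below 0.004 m and z of camera in the frame of stand below 0.0555 m and angle between camera's own z axis and vertical below 0.06 rad and value of joint latch below 0.4 rad), for 0.2 s.
At the end, for the whole second after the job is handed in: The camera stands upright (within 0.05 rad) at rest on the stand, its axis within 4 mm of the ball's axis and its underside no more than 55.5 mm above the desk (table top 31 to 53 mm), with the latch lever at 0.88 rad or more (which only a fully seated socket allows) (value of joint latch above 0.88 rad and horizontal distance between camera and stand below 0.004 m and z of camera in the frame of stand below 0.0555 m and angle between camera's own z axis and vertical below 0.05 rad and linear speed of camera below 0.01 m/s); the robot touches nothing.
It fails at once if the contact forces of camera or robot on the stand add up to more than 45 N (a push of 20 N, with the camera's weight and the catches' own squeeze, stays below) (contact force between any of camera, the arm and stand above 45 N).
It fails at once if the camera is tipped by more than 0.6 rad (angle between camera's own z axis and vertical above 0.6 rad).
It fails at once if the parts box, loupe, tape roll or screwdriver is moved by more than 20 mm (distance of any of parts_box, loupe, tape_roll, screwdriver from where it was at the start of the episode above 0.02 m).
It also fails if it takes over 58 s, if anything falls off the work surface, if the arm or the gripper's body presses on something with over 40 N, if the wrist force passes 120 N, or if a joint passes its speed limit or range.

## Robot

A 6-joint arm with a two-finger parallel gripper is mounted at the origin on the work surface; the furniture and walls round the work are solid. World frame = base frame: x ahead of the robot, y to its left, z up, the work surface at z = 0. Lengths are in m, angles in degrees, forces in N, time in s.
With the tool pointing down it reaches from about 0.425 to 0.95 m from the base axis. Payload 14.7 kg.
Tool frame: the origin (TCP) lies at the very end of the fingers, on their centre line; the grasp point (between the pads) lies ctrl.grip_point_offset behind it (ctrl.grip_point_offset is the distance from the TCP to the grasp point, in m); z points along the fingers, y is the line along which they close (so a half turn about z gives the same grasp; the last joint's range is limited). The gripper opens to 85 mm and grips with 20 to 120 N. Pads are 22 mm wide; open, the fingers measure 114 mm over their backs; the gripper's body (76 mm by 85 mm) begins 54 mm behind the grasp point. The pads swing forward as they close: fully open they stand 13 mm farther back than shut.
Start: joints at [-72.112, 27.513, 91.461, -0, 61.026, -2.67], TCP at [0.228, -0.609, 0.231] pointing down, gripper open.
Joint ranges: [-157.49, 157.49], [-46.99, 117.5], [13.45, 153.17], [-89.5, 269.5], [5.16, 153.95], [-167.48, 167.48]. Speed limits (degrees/s): [108.29, 108.29, 136.94, 172.46, 172.46, 172.46].

## Interface

Orientations are given as [roll, pitch, yaw] about the fixed x, y, z axes, in that order (R = Rz(yaw) Ry(pitch) Rx(roll)).
In Python, from bench import state, camera, camera_params, order, ctrl gives the robot as it stands.
- The arm moves only by the tool move_arm, never from a script. Its argument "steps" is a list of rows, each an object of numbers: "wx", "wy", "wz": the turn, a rotation vector about the world's x, y, z each as a share of 90 degrees, from -1 to 1; "tx", "ty", "tz": the shift along the world's x, y, z each as a share of 400 mm, from -1 to 1; "jaw": the opening in per cent of the stroke, from 0 (shut) to 100 (fully open). A call has 1 to 5 rows; each row is the pose to reach, as a shift and turn from the pose commanded when the call began; what a row does not reach only later rows make up. A row lasts 1/8 s, in which the tool goes at most 62.5 mm and 10.7 degrees, less where a joint would pass 70% of its speed; a pose out of reach is approached as far as the arm can. A call with a number of a shift or a turn outside -1 to 1 is refused whole. A call with a gripper value outside its range is refused whole. The fingers move at their own pace and stop on an object; "grip_force" is the grip in N (left out, the last holds). Time passes only in rows, so rows that repeat a pose let the fingers close. It gives the time, the measured TCP pose, the force, the opening and the grip force at its end, in the units of the state.
- state(): the state, without advancing time (a new reading comes with each control period).
- camera(name): name is "side" or "top" or "wrist"; returns the picture (400x640x3 uint8, blue, green, red); there is no depth.
- camera_params(name): a dict with "K" (3x3 intrinsics, pixels), "view" (4x4, takes a point from world to camera coordinates). Camera axes: x right, y up, looking along -z (the intrinsics and any distortion apply to the point x, -y, -z); pixel columns grow to the right and rows downward; lengths in m; the calibration is good to about 2 mm. A picture is of the moment at which its call begins: read the wrist's pose just before it. camera_params takes no time and is no camera call; for the wrist camera it gives the pose at the moment of the call.
- order.close_job(): hands the job in; it is judged then, once.
The state is a dict: "time_s": time; "joint_positions": joint angles; "qvel": joint speeds; "joint_torque": joint torques, N m; "tcp_pos": TCP position; "eef_rot": TCP orientation; "force": force on the tool from outside, world axes, zero at the start; "ft_torque": the same for the moment, N m; "gripper_width": finger opening in m; "grasp_force": force on a finger pad.
Only numpy, scipy, OpenCV 4.12 (cv2) and the standard library are available. Lean on these libraries where they do the work, as an engineer would, in place of code of your own. Each camera call takes 0.05 s, during which the arm holds its last target. There are 200 camera calls.

## Working session

There is one attempt and no reset: what is moved stays moved. The work goes in short steps, Python scripts to look and compute and a tool call to move; the robot and the scene stay as the last step left them, time stands still between calls to the robot, and variables do not carry over. Pictures are saved under pics/ and viewed, at most 10 in all, crops included, and the job is handed in when it is done.

Besides the shell and the picture viewer there is one more tool, called as name(argument=value, ...) on one line, values as JSON. move_arm: Moves the arm, as the interface text tells. Its arguments: {"type":"object","properties":{"steps":{"type":"array"},"grip_force":{"type":"number"}},"required":["steps"]}

```bash
mkdir -p pics; ls; python3 - <<'E'
from bench import state,camera,camera_params,ctrl
import cv2,numpy as np
print(state()); print(ctrl.grip_point_offset)
for n in("side","top","wrist"):
    p=camera_params(n); print(n,p["K"],p["view"]); cv2.imwrite(f"pics/{n}0.png",camera(n))
    print([k for k in p])
a=cv2.imread("pics/side0.png");b=cv2.imread("pics/top0.png")
cv2.imwrite("pics/st.png",cv2.resize(np.vstack([a,b]),None,fx=.75,fy=.75))
E
```

```text
pics
{'time_s': 0.0, 'joint_positions': array([-7.21139585e+01,  2.75501627e+01,  9.14941897e+01,  2.99074944e-05,
        6.10263082e+01, -2.66773153e+00]), 'qvel': array([-0.03005405, -0.04642084, -0.00217493, -0.06907136, -0.03003667,
        0.05024264]), 'joint_torque': array([ 3.88275512e-03, -9.50633883e+01, -4.30174792e+01,  3.87883347e-04,
        1.21244491e-02,  1.06761565e-04]), 'tcp_pos': array([ 0.228121  , -0.60820744,  0.23066605]), 'eef_rot': array([-1.79929417e+02, -3.31493313e-03,  2.05537565e+01]), 'force': array([ 0.37247662,  0.12642978, -0.68267469]), 'ft_torque': array([-0.0054395 ,  0.02756593,  0.00811742]), 'grasp_force': 0.0, 'gripper_width': 0.08549008744496236}
0.0187
side [[418.08954143   0.         320.55844615]
 [  0.         418.08954143 198.08217357]
 [  0.           0.           1.        ]] [[-0.60094308  0.7989625   0.02294193  0.33063192]
 [-0.4717719  -0.3777227   0.79671628  0.22138145]
 [ 0.64521212  0.46795778  0.6039179  -1.2649343 ]
 [ 0.          0.          0.          1.        ]]
['K', 'view']
top [[464.70914892   0.         309.74522616]
 [  0.         464.70914892 201.27320646]
 [  0.           0.           1.        ]] [[-0.00320713 -0.9998363  -0.01780671  0.02569785]
 [ 0.99248397 -0.00536091  0.12225723 -0.55292112]
 [-0.12233267 -0.01728078  0.9923387  -0.87547445]
 [ 0.          0.          0.          1.        ]]
['K', 'view']
wrist [[294.13444125   0.         321.794278  ]
 [  0.         294.13444125 199.69357605]
 [  0.           0.           1.        ]] [[ 0.35222168 -0.93591583 -0.00120122 -0.65032754]
 [ 0.8939427   0.33680505 -0.29568362  0.03937988]
 [ 0.27713956  0.10307236  0.95528517 -0.3799606 ]
 [ 0.          0.          0.          1.        ]]
['K', 'view']
```

View pics/st.png

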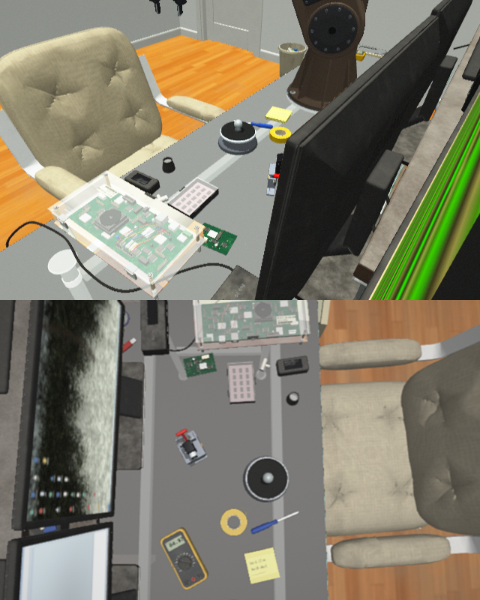

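The picture shows the camera near top-view px (253,196) with its red lever pointing up-left. The stand's ball is near (356,237), and the side view partly hides the camera behind the monitor. I'll enlarge both.

```bash
cat > h.py <<'E'
import numpy as np,cv2
from bench import state,camera,camera_params
def ray(P,u,v):
    K,V=P["K"],P["view"];R=V[:3,:3];c=-R.T@V[:3,3]
    d=np.array([(u-K[0,2])/K[0,0],-(v-K[1,2])/K[1,1],-1.]);return c,R.T@d
def atz(P,u,v,z):
    c,d=ray(P,u,v);return c+d*(z-c[2])/d[2]
def proj(P,X):
    q=P["view"]@np.append(X,1);K=P["K"];return K[0,0]*q[0]/-q[2]+K[0,2],K[1,1]*-q[1]/-q[2]+K[1,2]
def tri(*L):
    A=np.zeros((3,3));b=np.zeros(3);D=[]
    for P,u,v in L:
        c,d=ray(P,u,v);d/=np.linalg.norm(d);M=np.eye(3)-np.outer(d,d);A+=M;b+=M@c;D.append((c,M))
    X=np.linalg.solve(A,b);return X,[1000*np.linalg.norm(M@(X-c)) for c,M in D]
E
python3 - <<'E'
from h import *
T=camera_params("top");S=camera_params("side")
print(atz(T,253,196,.06),atz(T,356,237,.06))
a=cv2.imread("pics/top0.png")[150:270,220:400];b=cv2.imread("pics/side0.png")[140:270,260:400]
a=cv2.resize(a,None,fx=4,fy=4,interpolation=2);b=cv2.resize(b,None,fx=4,fy=4,interpolation=2)
cv2.imwrite("pics/topc.png",a);cv2.imwrite("pics/sidec.png",b)
E
```

```text
[0.56056445 0.1311365  0.06      ] [ 0.48168924 -0.06389509  0.06      ]
```

View pics/topc.png

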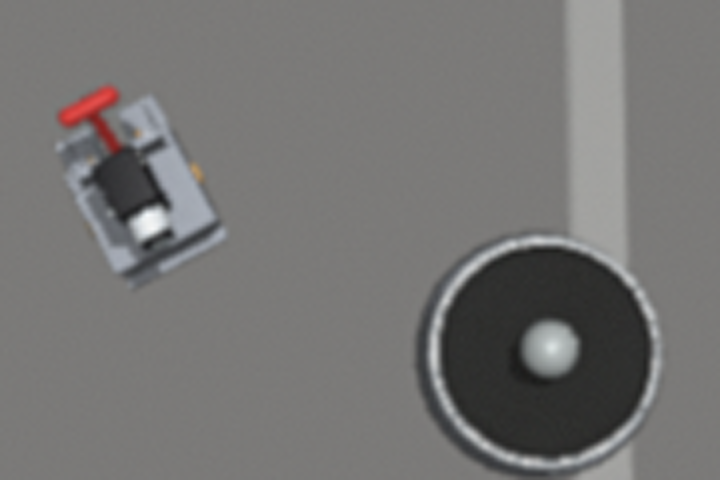

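View pics/sidec.png

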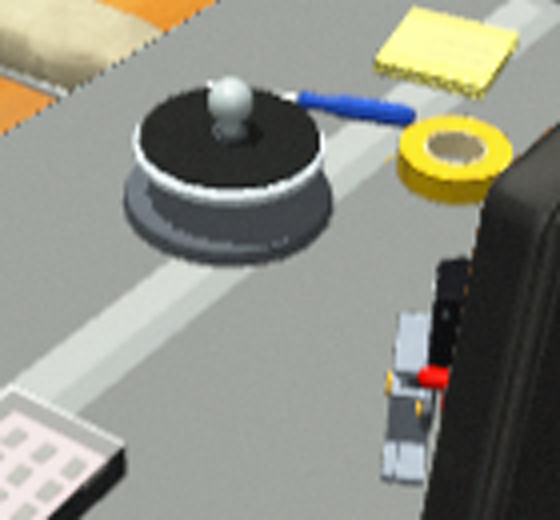

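Readings from the crops: ball at top (357.1,236.6) and side (317.1,164.9). The rim centre is at top (356,238) and side (317,175.5). The camera housing runs at a yaw of about 28°.

```bash
python3 - <<'E'
from h import *
T=camera_params("top");S=camera_params("side");W=camera_params("wrist")
print("ball",tri((T,357.1,236.6),(S,317.1,164.9)))
print("rim",tri((T,220+545/4-.4,150+351/4-.4),(S,260+229/4-.4,140+142.5/4-.4)))
s=state();y=np.deg2rad(s["eef_rot"][2]);Rz=np.array([[np.cos(y),-np.sin(y),0],[np.sin(y),np.cos(y),0],[0,0,1]])
R=W["view"][:3,:3];c=-R.T@W["view"][:3,3];print("wristcam rel tcp(yaw frame)",Rz.T@(c-s["tcp_pos"]),"look",Rz.T@-R[2],"up",Rz.T@R[1])
t=lambda x,y:(220+x/4-.4,150+y/4-.4)
for p,z in(((130,180),.08),((88,105),.068),((150,95),.04),((225,235),.02),((125,150),.091)):print(p,atz(T,*t(*p),z))
E
```

```text
ball (array([ 0.48150518, -0.06441531,  0.07066018]), [np.float64(0.7866831421576934), np.float64(0.7866831421577033)])
rim (array([ 0.4814358 , -0.06443691,  0.04256791]), [np.float64(0.6916121655333234), np.float64(0.6916121655332443)])
wristcam rel tcp(yaw frame) [ 0.07541827 -0.00105099  0.14308934] look [-2.95692132e-01  6.56377699e-04 -9.55283064e-01] up [ 0.95528261  0.00139218 -0.29569104]
(130, 180) [0.56049904 0.13003254 0.08      ]
(88, 105) [0.59827165 0.15219613 0.068     ]
(150, 95) [0.6081002  0.12641353 0.04      ]
(225, 235) [0.54096799 0.09097151 0.02      ]
(125, 150) [0.5729578  0.13094043 0.091     ]
```

move_arm(steps=[{"tx": 0.06, "ty": 0.14, "wz": 0.02}, {"tx": 0.12, "ty": 0.28, "wz": 0.04}, {"tx": 0.18, "ty": 0.42, "wz": 0.06}, {"tx": 0.24, "ty": 0.56, "wz": 0.08}, {"tx": 0.3, "ty": 0.69, "wz": 0.08}])

```text
validation failed for argument at $.st...
```

move_arm(steps=[{"tx": 0.06, "ty": 0.14}, {"tx": 0.12, "ty": 0.28}, {"tx": 0.18, "ty": 0.42}, {"tx": 0.24, "ty": 0.56}, {"tx": 0.3, "ty": 0.69}])

```text
validation failed for argument at $.st...
```

```bash
python3 - <<'E'
from h import *
print(state()["tcp_pos"],state()["eef_rot"]);P=camera_params("wrist");cv2.imwrite("pics/w1.png",camera("wrist"));np.savez("w1.npz",**P)
print(proj(P,[.4815,-.0644,.07]),proj(P,[.4815,-.0644,.045]),proj(P,[.56,.13,.05]))
E
```

```text
[ 0.22818472 -0.60828534  0.23082554] [-1.79945693e+02 -4.44092979e-03  2.05582013e+01]
(np.float64(-342.32333286546555), np.float64(-475.1655953659945)) (np.float64(-266.82419763906717), np.float64(-408.8274739034172)) (np.float64(-711.9240044865559), np.float64(-823.392528811084))
```

View pics/w1.png

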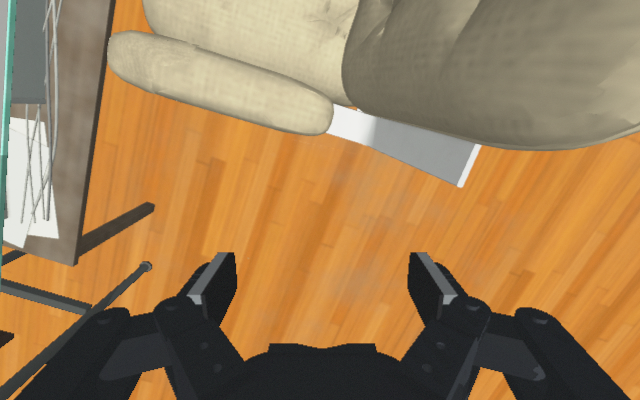

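The moves were refused, so the arm stayed put and the picture shows only the floor and chair. The rows probably need every field filled in.

move_arm(steps=[{"wx": 0, "wy": 0, "wz": 0.02, "tx": 0.06, "ty": 0.14, "tz": 0, "jaw": 100}, {"wx": 0, "wy": 0, "wz": 0.04, "tx": 0.12, "ty": 0.28, "tz": 0, "jaw": 100}, {"wx": 0, "wy": 0, "wz": 0.06, "tx": 0.18, "ty": 0.42, "tz": 0, "jaw": 100}, {"wx": 0, "wy": 0, "wz": 0.08, "tx": 0.24, "ty": 0.56, "tz": 0, "jaw": 100}, {"wx": 0, "wy": 0, "wz": 0.08, "tx": 0.3, "ty": 0.69, "tz": 0, "jaw": 100}])

```text
time_s: 0.82
tcp_pos: [0.3487, -0.3307, 0.2314]
eef_rot: [180.0, -0.0, 27.8]
force: [1.0, -0.3, -0.5]
gripper_width: 0.0853
grasp_force: 0.0
```

move_arm(steps=[{"wx": 0, "wy": 0, "wz": 0, "tx": 0.06, "ty": 0.14, "tz": 0, "jaw": 100}, {"wx": 0, "wy": 0, "wz": 0, "tx": 0.12, "ty": 0.28, "tz": 0, "jaw": 100}, {"wx": 0, "wy": 0, "wz": 0, "tx": 0.18, "ty": 0.42, "tz": 0, "jaw": 100}, {"wx": 0, "wy": 0, "wz": 0, "tx": 0.24, "ty": 0.56, "tz": 0, "jaw": 100}, {"wx": 0, "wy": 0, "wz": 0, "tx": 0.3, "ty": 0.65, "tz": 0, "jaw": 100}])

```text
time_s: 1.45
tcp_pos: [0.4686, -0.0701, 0.2314]
eef_rot: [-180.0, -0.0, 27.8]
force: [0.2, -0.4, 0.3]
gripper_width: 0.0856
grasp_force: 0.0
```

```bash
python3 - <<'E'
from h import *
s=state();print(s["tcp_pos"],s["qvel"]);P=camera_params("wrist");cv2.imwrite("pics/w2.png",camera("wrist"));np.savez("w2.npz",**P)
print(proj(P,[.4815,-.0644,.07]),proj(P,[.4815,-.0644,.045]),proj(P,[.56,.13,.05]))
E
```

```text
[ 0.46863976 -0.07013478  0.2314466 ] [ 39.08650359  11.3337659  -16.19857654  -0.36808531   4.15868532
  39.05930352]
(np.float64(321.8286016935794), np.float64(169.68733148578525)) (np.float64(321.8288748924894), np.float64(165.3111572341214)) (np.float64(180.33287028597752), np.float64(-0.009645613983224166))
```

View pics/w2.png

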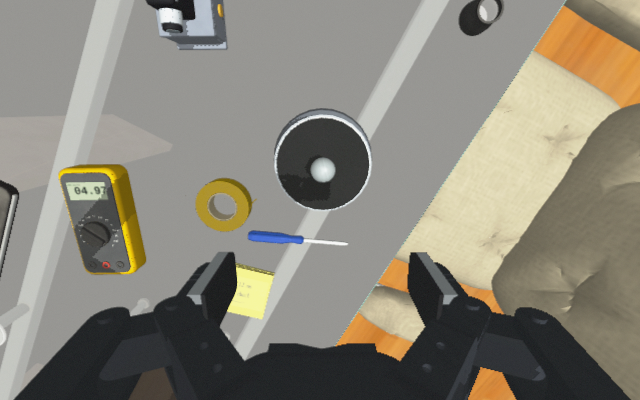

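The stand's ball is at (323,170) and the prediction was (322,170), so the stand position is confirmed. The camera is at the upper left. Next I'll move over the camera.

move_arm(steps=[{"wx": 0, "wy": 0, "wz": 0, "tx": 0.06, "ty": 0.13, "tz": -0.02, "jaw": 100}, {"wx": 0, "wy": 0, "wz": 0, "tx": 0.12, "ty": 0.26, "tz": -0.04, "jaw": 100}, {"wx": 0, "wy": 0, "wz": 0, "tx": 0.18, "ty": 0.38, "tz": -0.06, "jaw": 100}, {"wx": 0, "wy": 0, "wz": 0, "tx": 0.23, "ty": 0.5, "tz": -0.08, "jaw": 100}, {"wx": 0, "wy": 0, "wz": 0, "tx": 0.23, "ty": 0.5, "tz": -0.08, "jaw": 100}])

```text
time_s: 2.12
tcp_pos: [0.5609, 0.1303, 0.1984]
eef_rot: [-180.0, 0.0, 27.9]
force: [0.3, -0.5, -0.3]
gripper_width: 0.0857
grasp_force: 0.0
```

```bash
python3 - <<'E'
from h import *
s=state();print(s["tcp_pos"],abs(s["qvel"]).max());P=camera_params("wrist");a=camera("wrist");cv2.imwrite("pics/w3.png",a);np.savez("w3.npz",**P)
print(proj(P,[.56,.13,.067]))
cv2.imwrite("pics/w3c.png",cv2.resize(a[60:280,190:470],None,fx=2.7,fy=2.7,interpolation=2))
E
```

```text
[0.56093609 0.13034948 0.19837544] 2.9031662486041796
(np.float64(320.7165179213362), np.float64(191.1333626548095))
```

View pics/w3c.png

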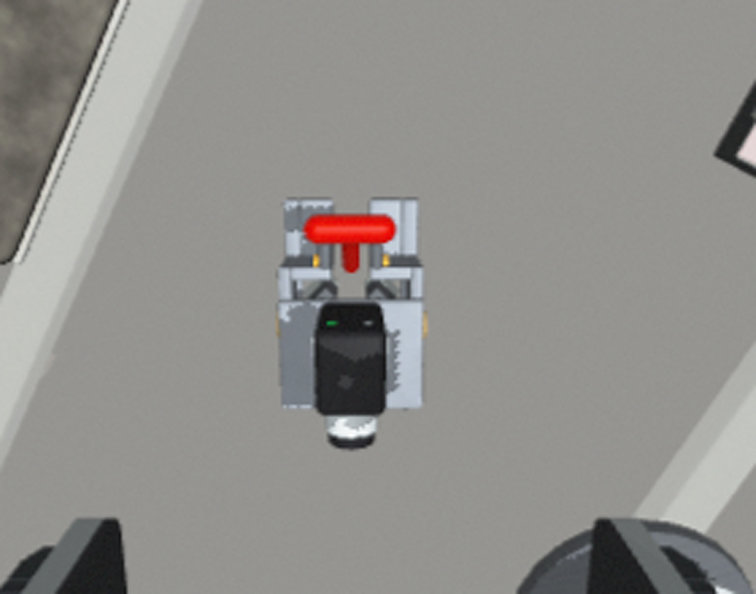

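The camera is square to the tool. The red bar is at crop (350,228), the body spans columns 316–386, its front top edge is at row 415 and the housing's front edge at row 407.

```bash
python3 - <<'E'
from h import *
P=dict(np.load("w3.npz"));T=camera_params("top")
c=lambda x,y:((x+.5)/2.7-.5+190,(y+.5)/2.7-.5+60)
print("bar",tri((P,*c(350,228)),(T,241.6,175.9)))
y=np.deg2rad(27.9);ex=np.array([np.cos(y),np.sin(y)]);ey=np.array([-np.sin(y),np.cos(y)])
for n,p,z,x,yy in(("bar",(350,228),.0676,.0407,0),("topfront",(351,414),.091,-.015,0),("topback",(351,335),.091,.015,0),("botback",(351,303),.043,.015,0),("housing front L",(281,407),.043,-.034,.028),("housing front R",(421,407),.043,-.034,-.028),("shoe L",(286,198),0.006,.05,.028)):
    q=atz(P,*c(*p),z)[:2];print(n,q-x*ex-yy*ey)
E
```

```text
bar (array([0.59881174, 0.15239094, 0.06541737]), [np.float64(0.2897252585995252), np.float64(0.28972525859970416)])
bar [0.56324536 0.13321405]
topfront [0.56062542 0.13126399]
topback [0.55818783 0.12996432]
botback [0.55848773 0.13052603]
housing front L [0.56460191 0.13361589]
housing front R [0.56456692 0.13392353]
shoe L [0.56008097 0.13037769]
```

move_arm(steps=[{"wx": 0, "wy": 0, "wz": 0, "tx": 0.0015, "ty": 0.004, "tz": -0.12, "jaw": 100}, {"wx": 0, "wy": 0, "wz": 0, "tx": 0.0015, "ty": 0.004, "tz": -0.24, "jaw": 100}, {"wx": 0, "wy": 0, "wz": 0, "tx": 0.0015, "ty": 0.004, "tz": -0.34, "jaw": 80}, {"wx": 0, "wy": 0, "wz": 0, "tx": 0.0015, "ty": 0.004, "tz": -0.37, "jaw": 60}, {"wx": 0, "wy": 0, "wz": 0, "tx": 0.0015, "ty": 0.004, "tz": -0.37, "jaw": 45}], grip_force=40)

```text
time_s: 2.8
tcp_pos: [0.5607, 0.1284, 0.0515]
eef_rot: [-180.0, 0.0, 27.7]
force: [0.8, -0.1, 0.1]
gripper_width: 0.0385
grasp_force: 0.0
```

move_arm(steps=[{"wx": 0, "wy": 0, "wz": 0, "tx": 0, "ty": 0, "tz": 0, "jaw": 20}, {"wx": 0, "wy": 0, "wz": 0, "tx": 0, "ty": 0, "tz": 0, "jaw": 10}, {"wx": 0, "wy": 0, "wz": 0, "tx": 0, "ty": 0, "tz": 0, "jaw": 0}, {"wx": 0, "wy": 0, "wz": 0, "tx": 0, "ty": 0, "tz": 0, "jaw": 0}, {"wx": 0, "wy": 0, "wz": 0, "tx": 0, "ty": 0, "tz": 0, "jaw": 0}], grip_force=40)

```text
time_s: 3.42
tcp_pos: [0.5613, 0.129, 0.0521]
eef_rot: [180.0, -0.1, 27.8]
force: [-2.5, -3.0, 8.5]
gripper_width: 0.0235
grasp_force: 45.8
```

move_arm(steps=[{"wx": 0, "wy": 0, "wz": 0, "tx": 0, "ty": 0, "tz": 0.05, "jaw": 0}, {"wx": 0, "wy": 0, "wz": 0, "tx": 0, "ty": 0, "tz": 0.15, "jaw": 0}, {"wx": 0, "wy": 0, "wz": 0, "tx": 0, "ty": 0, "tz": 0.25, "jaw": 0}, {"wx": 0, "wy": 0, "wz": 0, "tx": 0, "ty": 0, "tz": 0.3, "jaw": 0}, {"wx": 0, "wy": 0, "wz": 0, "tx": 0, "ty": 0, "tz": 0.3, "jaw": 0}], grip_force=60)

```text
time_s: 4.05
tcp_pos: [0.5618, 0.1292, 0.1728]
eef_rot: [179.9, -0.2, 27.8]
force: [-0.3, -0.8, -4.4]
gripper_width: 0.023
grasp_force: 59.7
```

```bash
python3 - <<'E'
from h import *
s=state();print(s["tcp_pos"],s["eef_rot"],s["force"],s["gripper_width"]);P=camera_params("wrist");a=camera("wrist");np.savez("w4.npz",**P)
b=camera("side");cv2.imwrite("pics/w4.png",a);cv2.imwrite("pics/s4.png",b)
A=cv2.resize(a[100:320,190:470],None,fx=2.7,fy=2.7,interpolation=2)
cv2.imwrite("pics/w4c.png",A)
E
```

```text
[0.5617523  0.12919936 0.17282502] [ 1.79944893e+02 -1.68783141e-01  2.77680014e+01] [-0.28660438 -0.81551717 -4.38524685] 0.023030474762348874
```

View pics/w4c.png

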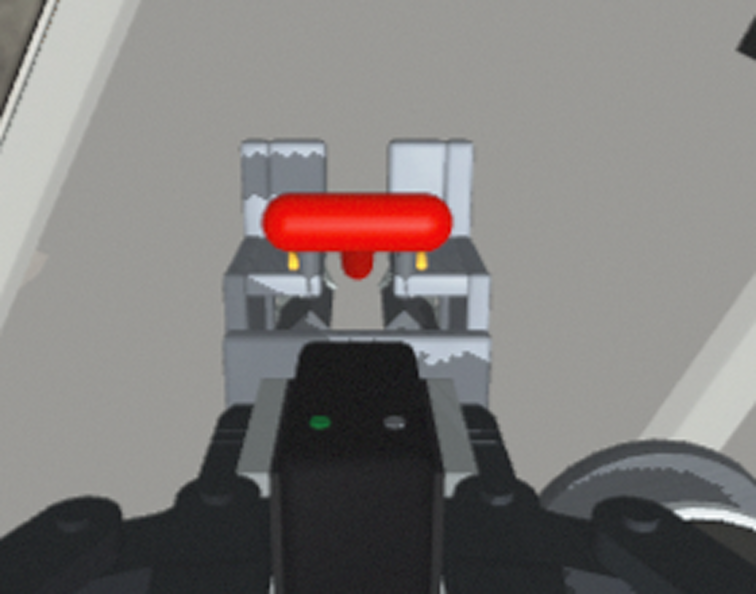

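The camera hangs upright in the fingers: bar at crop (358,222), body's lower back edge at row 343, its upper back edge at about row 468.

```bash
python3 - <<'E'
from h import *
P=dict(np.load("w4.npz"))
c=lambda x,y:((x+.5)/2.7-.5+190,(y+.5)/2.7-.5+100)
y=np.deg2rad(27.8);ex=np.array([np.cos(y),np.sin(y)]);ey=np.array([-np.sin(y),np.cos(y)]);t=np.array([.5618,.1292])
for n,p,z,x in(("bar",(358,222),.0676,.0407),("botback",(357,343),.043,.015),("topback",(357,468),.091,.015),("shoe",(357,140),.006,.05)):
    q=atz(P,*c(*p),z+.1207)[:2]-x*ex-t;print(n,1000*q@ex,1000*q@ey)
E
```

```text
bar 3.3221226436307902 -1.101570549504936
botback -2.580470768400808 -0.9863204752180361
topback -2.9420804653206605 -0.9273089936220853
shoe -0.8451211360608056 -1.0091113058922943
```

move_arm(steps=[{"wx": 0, "wy": 0, "wz": 0, "tx": -0.04, "ty": -0.1, "tz": 0, "jaw": 0}, {"wx": 0, "wy": 0, "wz": 0, "tx": -0.1, "ty": -0.24, "tz": 0, "jaw": 0}, {"wx": 0, "wy": 0, "wz": 0, "tx": -0.16, "ty": -0.38, "tz": 0, "jaw": 0}, {"wx": 0, "wy": 0, "wz": 0, "tx": -0.2, "ty": -0.484, "tz": 0, "jaw": 0}, {"wx": 0, "wy": 0, "wz": 0, "tx": -0.2, "ty": -0.484, "tz": -0.03, "jaw": 0}])

```text
time_s: 4.78
tcp_pos: [0.4796, -0.0668, 0.1585]
eef_rot: [-180.0, 0.0, 27.6]
force: [0.4, -0.2, -4.4]
gripper_width: 0.0231
grasp_force: 60.1
```

move_arm(steps=[{"wx": 0, "wy": 0, "wz": 0, "tx": 0, "ty": 0, "tz": 0, "jaw": 0}, {"wx": 0, "wy": 0, "wz": 0, "tx": 0, "ty": 0, "tz": 0, "jaw": 0}])

```text
time_s: 5.03
tcp_pos: [0.481, -0.0637, 0.1588]
eef_rot: [-180.0, 0.0, 27.8]
force: [-0.2, -0.1, -3.3]
gripper_width: 0.0233
grasp_force: 59.9
```

```bash
python3 - <<'E'
from h import *
s=state();print(s["tcp_pos"],s["eef_rot"],s["force"],s["ft_torque"],abs(s["qvel"]).max())
a=camera("top");b=camera("side");cv2.imwrite("pics/t5.png",a);cv2.imwrite("pics/s5.png",b)
cv2.imwrite("pics/s5c.png",np.hstack([cv2.resize(b[100:220,270:370],(500,600),interpolation=2),cv2.resize(a[180:300,310:370],(300,600),interpolation=2)]))
S=camera_params("side");T=camera_params("top")
print(proj(S,[.4815,-.0644,.0835]),proj(S,[.4815,-.0644,.109]))
E
```

```text
[ 0.48096226 -0.06374041  0.15883943] [-1.79960100e+02  3.86029550e-02  2.78176145e+01] [-0.19706199 -0.07448427 -3.25509312] [-0.00568207 -0.00054863  0.00074046] 0.5678746865610727
(np.float64(316.86102308833057), np.float64(159.9989639091104)) (np.float64(317.0653075537873), np.float64(150.11353827658465))
```

View pics/s5c.png

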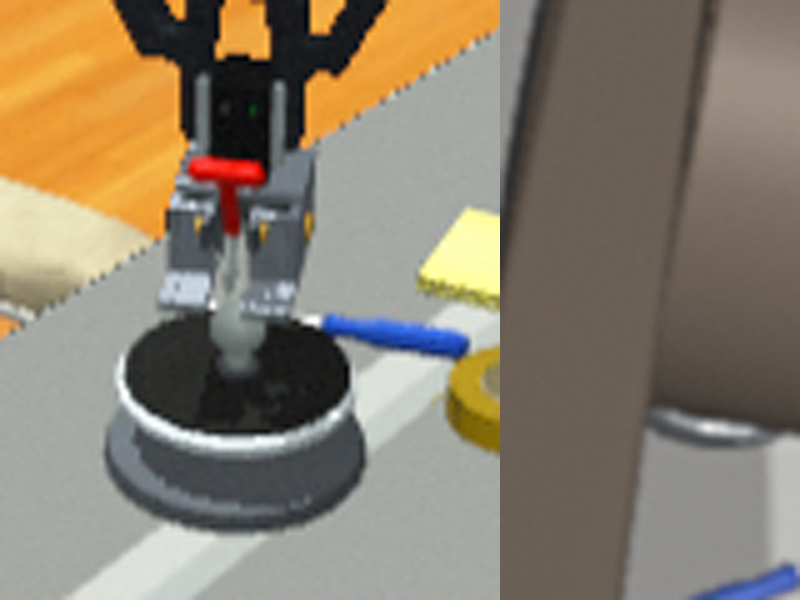

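The side view shows the socket directly over the ball, upright, with the lever open. I'll lower it in small steps and watch the forces.

move_arm(steps=[{"wx": 0, "wy": 0, "wz": 0, "tx": 0, "ty": 0, "tz": -0.03, "jaw": 0}, {"wx": 0, "wy": 0, "wz": 0, "tx": 0, "ty": 0, "tz": -0.06, "jaw": 0}, {"wx": 0, "wy": 0, "wz": 0, "tx": 0, "ty": 0, "tz": -0.075, "jaw": 0}, {"wx": 0, "wy": 0, "wz": 0, "tx": 0, "ty": 0, "tz": -0.075, "jaw": 0}])

```text
time_s: 5.62
tcp_pos: [0.4805, -0.0645, 0.1286]
eef_rot: [-180.0, 0.1, 27.8]
force: [0.1, -0.1, -3.4]
gripper_width: 0.0232
grasp_force: 60.2
```

move_arm(steps=[{"wx": 0, "wy": 0, "wz": 0, "tx": 0, "ty": 0, "tz": -0.01, "jaw": 0}, {"wx": 0, "wy": 0, "wz": 0, "tx": 0, "ty": 0, "tz": -0.02, "jaw": 0}, {"wx": 0, "wy": 0, "wz": 0, "tx": 0, "ty": 0, "tz": -0.02, "jaw": 0}])

```text
time_s: 6.0
tcp_pos: [0.4807, -0.0646, 0.1211]
eef_rot: [-180.0, 0.0, 27.8]
force: [0.4, -0.4, -3.6]
gripper_width: 0.0234
grasp_force: 60.2
```

move_arm(steps=[{"wx": 0, "wy": 0, "wz": 0, "tx": 0, "ty": 0, "tz": -0.005, "jaw": 0}, {"wx": 0, "wy": 0, "wz": 0, "tx": 0, "ty": 0, "tz": -0.01, "jaw": 0}, {"wx": 0, "wy": 0, "wz": 0, "tx": 0, "ty": 0, "tz": -0.01, "jaw": 0}])

```text
time_s: 6.38
tcp_pos: [0.4809, -0.0645, 0.1172]
eef_rot: [-180.0, -0.0, 27.8]
force: [1.3, 0.1, -4.1]
gripper_width: 0.0237
grasp_force: 60.2
```

move_arm(steps=[{"wx": 0, "wy": 0, "wz": 0, "tx": 0, "ty": 0, "tz": -0.005, "jaw": 0}, {"wx": 0, "wy": 0, "wz": 0, "tx": 0, "ty": 0, "tz": -0.01, "jaw": 0}, {"wx": 0, "wy": 0, "wz": 0, "tx": 0, "ty": 0, "tz": -0.01, "jaw": 0}])

```text
time_s: 6.75
tcp_pos: [0.4811, -0.0645, 0.1133]
eef_rot: [180.0, -0.0, 27.8]
force: [2.9, 3.8, -2.7]
gripper_width: 0.0236
grasp_force: 60.2
```

move_arm(steps=[{"wx": 0, "wy": 0, "wz": 0, "tx": 0.002, "ty": 0.002, "tz": 0, "jaw": 0}, {"wx": 0, "wy": 0, "wz": 0, "tx": 0.002, "ty": 0.002, "tz": -0.005, "jaw": 0}, {"wx": 0, "wy": 0, "wz": 0, "tx": 0.002, "ty": 0.002, "tz": -0.005, "jaw": 0}])

```text
time_s: 7.12
tcp_pos: [0.4816, -0.0639, 0.1112]
eef_rot: [180.0, 0.0, 27.8]
force: [-0.2, -0.8, -1.4]
gripper_width: 0.0236
grasp_force: 60.3
```

move_arm(steps=[{"wx": 0, "wy": 0, "wz": 0, "tx": 0, "ty": 0, "tz": -0.003, "jaw": 0}, {"wx": 0, "wy": 0, "wz": 0, "tx": 0, "ty": 0, "tz": -0.006, "jaw": 0}, {"wx": 0, "wy": 0, "wz": 0, "tx": 0, "ty": 0, "tz": -0.006, "jaw": 0}])

```text
time_s: 7.5
tcp_pos: [0.4815, -0.0638, 0.1087]
eef_rot: [-180.0, 0.0, 27.8]
force: [-1.3, -0.2, -3.0]
gripper_width: 0.0234
grasp_force: 60.1
```

move_arm(steps=[{"wx": 0, "wy": 0, "wz": 0, "tx": 0, "ty": 0, "tz": -0.003, "jaw": 0}, {"wx": 0, "wy": 0, "wz": 0, "tx": 0, "ty": 0, "tz": -0.005, "jaw": 0}, {"wx": 0, "wy": 0, "wz": 0, "tx": 0, "ty": 0, "tz": -0.005, "jaw": 0}])

```text
time_s: 7.88
tcp_pos: [0.4815, -0.0638, 0.1067]
eef_rot: [-180.0, 0.0, 27.8]
force: [0.3, -0.5, -4.2]
gripper_width: 0.0233
grasp_force: 60.2
```

move_arm(steps=[{"wx": 0, "wy": 0, "wz": 0, "tx": 0, "ty": 0, "tz": -0.003, "jaw": 0}, {"wx": 0, "wy": 0, "wz": 0, "tx": 0, "ty": 0, "tz": -0.005, "jaw": 0}, {"wx": 0, "wy": 0, "wz": 0, "tx": 0, "ty": 0, "tz": -0.005, "jaw": 0}])

```text
time_s: 8.25
tcp_pos: [0.4816, -0.0637, 0.1047]
eef_rot: [-180.0, 0.0, 27.8]
force: [-0.5, 0.0, -2.3]
gripper_width: 0.0231
grasp_force: 60.1
```

move_arm(steps=[{"wx": 0, "wy": 0, "wz": 0, "tx": 0, "ty": 0, "tz": -0.003, "jaw": 0}, {"wx": 0, "wy": 0, "wz": 0, "tx": 0, "ty": 0, "tz": -0.005, "jaw": 0}, {"wx": 0, "wy": 0, "wz": 0, "tx": 0, "ty": 0, "tz": -0.005, "jaw": 0}])

```text
time_s: 8.62
tcp_pos: [0.4816, -0.0637, 0.1027]
eef_rot: [-180.0, 0.0, 27.8]
force: [0.8, 0.1, -8.0]
gripper_width: 0.0232
grasp_force: 60.0
```

move_arm(steps=[{"wx": 0, "wy": 0, "wz": 0, "tx": 0, "ty": 0, "tz": 0, "jaw": 0}, {"wx": 0, "wy": 0, "wz": 0, "tx": 0, "ty": 0, "tz": -0.0025, "jaw": 0}, {"wx": 0, "wy": 0, "wz": 0, "tx": 0, "ty": 0, "tz": -0.0025, "jaw": 0}])

```text
time_s: 9.0
tcp_pos: [0.4816, -0.0638, 0.1021]
eef_rot: [180.0, 0.0, 27.8]
force: [-4.0, -0.1, 6.7]
gripper_width: 0.0236
grasp_force: 61.6
```

move_arm(steps=[{"wx": 0, "wy": 0, "wz": 0, "tx": 0, "ty": 0, "tz": -0.0025, "jaw": 0}, {"wx": 0, "wy": 0, "wz": 0, "tx": 0, "ty": 0, "tz": -0.0025, "jaw": 0}])

```text
time_s: 9.25
tcp_pos: [0.4815, -0.0639, 0.1013]
eef_rot: [180.0, 0.0, 27.8]
force: [-5.2, -1.2, 7.9]
gripper_width: 0.0233
grasp_force: 61.9
```

move_arm(steps=[{"wx": 0, "wy": 0, "wz": 0, "tx": -0.001, "ty": 0, "tz": -0.0025, "jaw": 0}, {"wx": 0, "wy": 0, "wz": 0, "tx": -0.001, "ty": 0, "tz": -0.0025, "jaw": 0}])

```text
time_s: 9.5
tcp_pos: [0.4815, -0.0639, 0.1006]
eef_rot: [180.0, -0.0, 27.8]
force: [-5.2, -2.0, 14.6]
gripper_width: 0.0234
grasp_force: 63.0
```

```bash
python3 - <<'E'
from h import *
s=state();print(s["tcp_pos"],s["eef_rot"],s["force"],s["ft_torque"])
b=camera("side");cv2.imwrite("pics/s6.png",b)
cv2.imwrite("pics/s6c.png",cv2.resize(b[120:210,280:350],None,fx=8,fy=6.6,interpolation=2))
E
```

```text
[ 0.4814847  -0.06391976  0.10063903] [ 1.79967554e+02 -3.55916659e-02  2.77563380e+01] [-5.2007197  -1.95295308 14.61056628] [ 0.08930894  0.73830392 -0.01424377]
```

View pics/s6c.png

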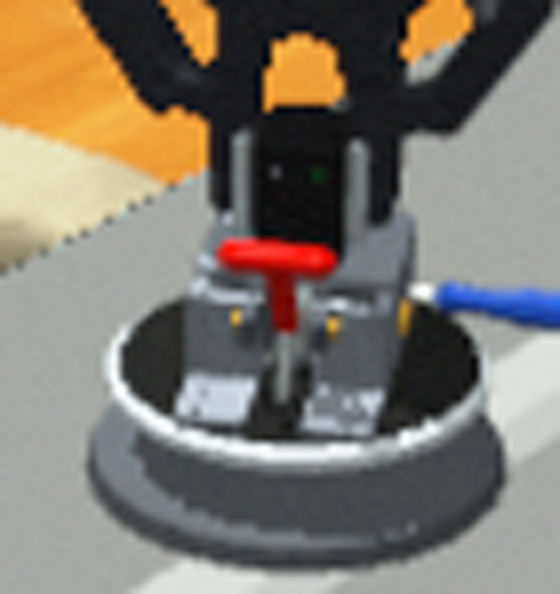

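```bash
python3 - <<'E'
from h import *
S=camera_params("side")
y=np.deg2rad(27.8);ex=np.array([np.cos(y),np.sin(y)]);ey=np.array([-np.sin(y),np.cos(y)])
t=np.array([.4815,-.0639])
for p in((207,423),(345,433),(380,432),(178,417)):
    u,v=280+p[0]/8-.45,120+p[1]/6.6-.45
    c,d=ray(S,u,v);k=(.05-(c[:2]-t)@ex)/(d[:2]@ex);X=c+k*d;print(X[2],(X[:2]-t)@ey)
# rim fit: lowest rim points; table rim at radius 55 for heights
for z in(.036,.042,.046,.049):
    a=np.linspace(0,2*np.pi,720);q=np.array([proj(S,[t[0]+.055*np.cos(i),t[1]+.055*np.sin(i),z]) for i in a])
    q=(q-[280,120]+.45)*[8,6.6];print(z,q[:,0].min(),q[:,0].max(),q[:,1].min(),q[:,1].max())
for z in (.0,.005):
    print([proj(S,[*(t+.05*ex),.046+z])])
E
```

```text
0.05148534901616242 -0.01681465776776774
0.05260053828413758 0.021404355223390147
0.054303844455375616 0.03098490694818502
0.052831717634929554 -0.024892857460871602
0.036 105.42795275461012 488.0668038763507 298.1529884279597 476.8533665572675
0.042 105.06559157595629 489.15276959241703 284.2006084822104 462.27327007877045
0.046 104.8224871524254 489.88132302934275 274.8428574656445 452.4888823329725
0.049 104.63934879616554 490.4301604409576 267.7948260249267 445.11653062943986
[(np.float64(312.958264218682), np.float64(186.53060531330885))]
[(np.float64(312.98562933902434), np.float64(184.67007171077137))]
```

The lateral force is about 5.5 N along −x of the camera. I'll relieve that before pushing further.

move_arm(steps=[{"wx": 0, "wy": 0, "wz": 0, "tx": -0.0025, "ty": -0.001, "tz": 0, "jaw": 0}, {"wx": 0, "wy": 0, "wz": 0, "tx": -0.0025, "ty": -0.001, "tz": 0, "jaw": 0}])

```text
time_s: 9.8
tcp_pos: [0.4814, -0.064, 0.1008]
eef_rot: [179.9, -0.1, 27.7]
force: [-0.3, 5.1, 15.1]
gripper_width: 0.0233
grasp_force: 62.5
```

move_arm(steps=[{"wx": 0, "wy": 0, "wz": 0, "tx": 0.001, "ty": 0.001, "tz": 0.005, "jaw": 0}, {"wx": 0, "wy": 0, "wz": 0, "tx": 0.001, "ty": 0.001, "tz": 0.005, "jaw": 0}])

```text
time_s: 10.05
tcp_pos: [0.4813, -0.0639, 0.1023]
eef_rot: [180.0, -0.1, 27.8]
force: [-0.2, -0.2, 5.3]
gripper_width: 0.0233
grasp_force: 61.3
```

move_arm(steps=[{"wx": 0, "wy": 0, "wz": 0, "tx": 0, "ty": 0, "tz": 0.004, "jaw": 0}, {"wx": 0, "wy": 0, "wz": 0, "tx": 0, "ty": 0, "tz": 0.004, "jaw": 0}])

```text
time_s: 10.3
tcp_pos: [0.4811, -0.0639, 0.1036]
eef_rot: [180.0, -0.0, 27.8]
force: [3.6, -1.9, -1.7]
gripper_width: 0.0233
grasp_force: 60.9
```

move_arm(steps=[{"wx": 0, "wy": 0, "wz": 0, "tx": 0, "ty": 0, "tz": 0.004, "jaw": 0}, {"wx": 0, "wy": 0, "wz": 0, "tx": 0, "ty": 0, "tz": 0.004, "jaw": 0}])

```text
time_s: 10.55
tcp_pos: [0.4811, -0.0639, 0.1052]
eef_rot: [180.0, -0.0, 27.8]
force: [4.0, -3.1, -3.0]
gripper_width: 0.0236
grasp_force: 61.0
```

move_arm(steps=[{"wx": 0, "wy": 0, "wz": 0, "tx": 0, "ty": 0, "tz": 0.004, "jaw": 0}, {"wx": 0, "wy": 0, "wz": 0, "tx": 0, "ty": 0, "tz": 0.004, "jaw": 0}])

```text
time_s: 10.8
tcp_pos: [0.481, -0.0639, 0.1068]
eef_rot: [180.0, -0.0, 27.8]
force: [3.3, -3.0, -2.0]
gripper_width: 0.0235
grasp_force: 61.1
```

The ball-centre height of 0.0707 puts the table at about 0.0487, so the stiff landing at TCP ≈0.1025 is the shoe on the rubber. I'll push back down with centring.

move_arm(steps=[{"wx": 0, "wy": 0, "wz": 0, "tx": 0.0005, "ty": -0.001, "tz": -0.003, "jaw": 0}, {"wx": 0, "wy": 0, "wz": 0, "tx": 0.0005, "ty": -0.001, "tz": -0.005, "jaw": 0}, {"wx": 0, "wy": 0, "wz": 0, "tx": 0.0005, "ty": -0.001, "tz": -0.005, "jaw": 0}])

```text
time_s: 11.18
tcp_pos: [0.4809, -0.0642, 0.1046]
eef_rot: [180.0, -0.0, 27.8]
force: [5.4, -1.1, -4.2]
gripper_width: 0.0233
grasp_force: 60.9
```

move_arm(steps=[{"wx": 0, "wy": 0, "wz": 0, "tx": 0, "ty": 0, "tz": -0.003, "jaw": 0}, {"wx": 0, "wy": 0, "wz": 0, "tx": 0, "ty": 0, "tz": -0.005, "jaw": 0}, {"wx": 0, "wy": 0, "wz": 0, "tx": 0, "ty": 0, "tz": -0.005, "jaw": 0}])

```text
time_s: 11.55
tcp_pos: [0.4809, -0.0642, 0.1025]
eef_rot: [180.0, -0.0, 27.8]
force: [5.4, -0.9, -5.5]
gripper_width: 0.0239
grasp_force: 60.7
```

move_arm(steps=[{"wx": 0, "wy": 0, "wz": 0, "tx": 0, "ty": 0, "tz": -0.003, "jaw": 0}, {"wx": 0, "wy": 0, "wz": 0, "tx": 0, "ty": 0, "tz": -0.004, "jaw": 0}, {"wx": 0, "wy": 0, "wz": 0, "tx": 0, "ty": 0, "tz": -0.004, "jaw": 0}])

```text
time_s: 11.92
tcp_pos: [0.4809, -0.0643, 0.1015]
eef_rot: [180.0, -0.0, 27.8]
force: [1.6, -2.2, 10.7]
gripper_width: 0.0231
grasp_force: 62.9
```

move_arm(steps=[{"wx": 0, "wy": 0, "wz": 0, "tx": 0, "ty": 0, "tz": -0.001, "jaw": 0}, {"wx": 0, "wy": 0, "wz": 0, "tx": 0, "ty": 0, "tz": -0.001, "jaw": 0}, {"wx": 0, "wy": 0, "wz": 0, "tx": 0, "ty": 0, "tz": -0.001, "jaw": 0}])

```text
time_s: 12.3
tcp_pos: [0.4809, -0.0643, 0.1012]
eef_rot: [180.0, -0.0, 27.8]
force: [0.0, -3.2, 15.1]
gripper_width: 0.0234
grasp_force: 63.4
```

```bash
python3 - <<'E'
from h import *
s=state();print(s["tcp_pos"],s["force"])
b=camera("side");c0=cv2.imread("pics/side0.png");cv2.imwrite("pics/s7.png",b)
f=lambda i:cv2.resize(i[140:200,285:350],(390,480),interpolation=2)
A=np.hstack([f(c0),f(b)]);
S=camera_params("side");y=np.deg2rad(27.8);ex=np.array([np.cos(y),np.sin(y),0]);ey=np.array([-ex[1],ex[0],0]);t=np.array([.4812,-.0642,0])
def dr(o,pts,col):
    for p in pts:
        u,v=proj(S,p);cv2.circle(A,(int((u+.5-285)*6)+o,int((v+.5-140)*8)),1,col,-1)
for z,col in((.0487,(0,255,255)),(.0407,(255,0,255))):
    for o in(0,390): dr(o,[t+[.055*np.cos(i),.055*np.sin(i),z] for i in np.linspace(0,6.28,60)],col)
    dr(390,[t+.05*ex+k*ey+[0,0,z] for k in np.linspace(-.028,.028,12)],col)
    dr(0,[t+[.013*0,0,z+.022]],col)
cv2.imwrite("pics/s7c.png",A)
E
```

```text
[ 0.48094599 -0.06430119  0.10122554] [ 0.03361293 -3.18553596 15.13816286]
```

View pics/s7c.png

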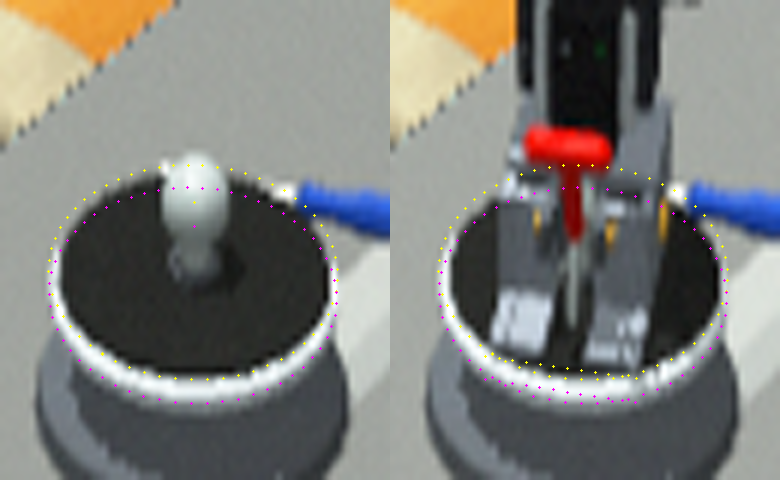

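The table top fits z≈0.0485. The shoe sits at about that level and doesn't yield under a 19 N push, so it has landed. I'll unload, release and back off.

move_arm(steps=[{"wx": 0, "wy": 0, "wz": 0, "tx": 0, "ty": 0.001, "tz": 0.003, "jaw": 0}, {"wx": 0, "wy": 0, "wz": 0, "tx": 0, "ty": 0.001, "tz": 0.003, "jaw": 40}, {"wx": 0, "wy": 0, "wz": 0, "tx": 0, "ty": 0.001, "tz": 0.003, "jaw": 70}, {"wx": 0, "wy": 0, "wz": 0, "tx": 0, "ty": 0.001, "tz": 0.003, "jaw": 70}])

```text
time_s: 12.85
tcp_pos: [0.4804, -0.0637, 0.1017]
eef_rot: [-180.0, 0.0, 27.8]
force: [0.1, -1.1, -0.8]
gripper_width: 0.0598
grasp_force: 0.0
```

```bash
python3 - <<'E'
from h import *
s=state();print(s["tcp_pos"],s["force"],s["gripper_width"]);b=camera("side");cv2.imwrite("pics/s8.png",b)
S=camera_params("side");a=cv2.imread("pics/s7.png")
# motion of camera housing between pushed and released
g=lambda i:np.float32(cv2.cvtColor(i[178:188,303:326],cv2.COLOR_BGR2GRAY));print(cv2.phaseCorrelate(g(a),g(b)))
r=lambda i:cv2.inRange(i,(0,0,150),(70,70,255))[120:200,290:350]
for i in(a,b):
    q=np.argwhere(r(i));print(q.mean(0)+[120,290],len(q))
E
```

```text
[ 0.48038784 -0.06366634  0.10170185] [ 0.10168414 -1.09693834 -0.76500666] 0.05976559755543685
((0.08972229495623552, -0.17269395122791487), 0.9579358458518982)
[157.79310345 314.27586207] 58
[157.38888889 314.5       ] 54
```

move_arm(steps=[{"wx": 0, "wy": 0, "wz": 0, "tx": 0.03, "ty": 0.016, "tz": 0.003, "jaw": 70}, {"wx": 0, "wy": 0, "wz": 0, "tx": 0.06, "ty": 0.031, "tz": 0.003, "jaw": 70}, {"wx": 0, "wy": 0, "wz": 0, "tx": 0.092, "ty": 0.047, "tz": 0.003, "jaw": 70}, {"wx": 0, "wy": 0, "wz": 0, "tx": 0.092, "ty": 0.047, "tz": 0.003, "jaw": 70}])

```text
time_s: 13.4
tcp_pos: [0.519, -0.0444, 0.103]
eef_rot: [180.0, -0.0, 27.8]
force: [0.4, 0.4, 0.4]
gripper_width: 0.0599
grasp_force: 0.0
```

move_arm(steps=[{"wx": 0, "wy": 0, "wz": 0, "tx": 0, "ty": 0, "tz": 0, "jaw": 45}, {"wx": 0, "wy": 0, "wz": 0, "tx": 0, "ty": 0, "tz": 0, "jaw": 35}, {"wx": 0, "wy": 0, "wz": 0, "tx": 0, "ty": 0, "tz": 0, "jaw": 30}, {"wx": 0, "wy": 0, "wz": 0, "tx": 0, "ty": 0, "tz": 0, "jaw": 30}], grip_force=25)

```text
time_s: 13.9
tcp_pos: [0.5174, -0.0451, 0.1031]
eef_rot: [-180.0, 0.0, 27.7]
force: [-1.3, -1.3, 2.2]
gripper_width: 0.0291
grasp_force: 24.5
```

move_arm(steps=[{"wx": 0, "wy": 0, "wz": 0, "tx": 0.007, "ty": 0.0037, "tz": -0.0035, "jaw": 30}, {"wx": 0, "wy": 0, "wz": 0, "tx": 0.014, "ty": 0.0073, "tz": -0.0075, "jaw": 30}, {"wx": 0, "wy": 0, "wz": 0, "tx": 0.014, "ty": 0.0073, "tz": -0.0075, "jaw": 30}])

```text
time_s: 14.28
tcp_pos: [0.5226, -0.0422, 0.0997]
eef_rot: [-180.0, 0.1, 27.8]
force: [-5.1, -4.0, 1.0]
gripper_width: 0.0291
grasp_force: 24.6
```

move_arm(steps=[{"wx": 0, "wy": 0, "wz": 0, "tx": 0.0065, "ty": 0.0035, "tz": -0.005, "jaw": 30}, {"wx": 0, "wy": 0, "wz": 0, "tx": 0.0126, "ty": 0.0066, "tz": -0.01, "jaw": 30}, {"wx": 0, "wy": 0, "wz": 0, "tx": 0.0126, "ty": 0.0066, "tz": -0.01, "jaw": 30}])

```text
time_s: 14.65
tcp_pos: [0.5279, -0.0394, 0.0958]
eef_rot: [-180.0, 0.1, 27.8]
force: [-3.5, -1.8, 2.3]
gripper_width: 0.0295
grasp_force: 24.8
```

move_arm(steps=[{"wx": 0, "wy": 0, "wz": 0, "tx": 0.0055, "ty": 0.003, "tz": -0.006, "jaw": 30}, {"wx": 0, "wy": 0, "wz": 0, "tx": 0.0108, "ty": 0.0057, "tz": -0.012, "jaw": 30}, {"wx": 0, "wy": 0, "wz": 0, "tx": 0.0108, "ty": 0.0057, "tz": -0.012, "jaw": 30}])

```text
time_s: 15.02
tcp_pos: [0.5328, -0.037, 0.0912]
eef_rot: [-180.0, -0.0, 27.8]
force: [-0.8, 0.6, -0.3]
gripper_width: 0.0294
grasp_force: 25.2
```

```bash
python3 - <<'E'
from h import *
S=camera_params("side");b=camera("side");cv2.imwrite("pics/s9.png",b)
q=np.argwhere(cv2.inRange(b,(0,0,150),(70,70,255))[120:200,290:350]);print(q.mean(0)+[120,290],len(q),q.min(0)+[120,290],q.max(0)+[120,290])
y=np.deg2rad(27.8);ex=np.array([np.cos(y),np.sin(y),0]);t=np.array([.4812,-.064,.0495])
for e in(70,50,40,30,15):
    r=np.deg2rad(e);print(e,proj(S,t+ex*(.027+.04*np.cos(r))+[0,0,.03+.04*np.sin(r)]))
E
```

```text
[164.66666667 312.66666667] 36 [163 307] [166 318]
70 (np.float64(314.1771759999686), np.float64(156.50021633946665))
50 (np.float64(313.1501683671227), np.float64(162.29568693470745))
40 (np.float64(312.71412470940425), np.float64(165.53191779897938))
30 (np.float64(312.35068173320656), np.float64(168.84863333336827))
15 (np.float64(311.9679657159767), np.float64(173.72497199124484))
```

The bar tracks the arc and is now at about 42°.

move_arm(steps=[{"wx": 0, "wy": 0, "wz": 0, "tx": 0.0045, "ty": 0.0024, "tz": -0.007, "jaw": 30}, {"wx": 0, "wy": 0, "wz": 0, "tx": 0.0089, "ty": 0.0047, "tz": -0.0143, "jaw": 30}, {"wx": 0, "wy": 0, "wz": 0, "tx": 0.0089, "ty": 0.0047, "tz": -0.0143, "jaw": 30}])

```text
time_s: 15.45
tcp_pos: [0.5366, -0.0351, 0.0856]
eef_rot: [180.0, -0.0, 27.7]
force: [-1.1, 2.6, 2.9]
gripper_width: 0.0293
grasp_force: 25.6
```

move_arm(steps=[{"wx": 0, "wy": 0, "wz": 0, "tx": 0.0033, "ty": 0.0018, "tz": -0.008, "jaw": 30}, {"wx": 0, "wy": 0, "wz": 0, "tx": 0.0066, "ty": 0.0035, "tz": -0.0155, "jaw": 30}, {"wx": 0, "wy": 0, "wz": 0, "tx": 0.0066, "ty": 0.0035, "tz": -0.0155, "jaw": 30}])

```text
time_s: 15.82
tcp_pos: [0.5396, -0.0337, 0.0795]
eef_rot: [180.0, -0.1, 27.8]
force: [1.5, 4.5, 3.1]
gripper_width: 0.0293
grasp_force: 26.1
```

```bash
cat > bar.py <<'E'
from h import *
S=camera_params("side");b=camera("side");cv2.imwrite("pics/s10.png",b)
q=np.argwhere(cv2.inRange(b,(0,0,150),(70,70,255))[120:200,290:350]);print(q.mean(0)+[120,290],len(q),q.min(0)+[120,290],q.max(0)+[120,290]);s=state();print(s["tcp_pos"],s["force"],s["gripper_width"])
E
python3 bar.py
```

```text
[169.225 312.425] 40 [167 306] [171 318]
[ 0.53961813 -0.03375919  0.0795366 ] [1.30657524 3.50441512 3.86626801] 0.029505858050014478
```

move_arm(steps=[{"wx": 0, "wy": 0, "wz": 0, "tx": 0.0015, "ty": -0.0005, "tz": -0.006, "jaw": 30}, {"wx": 0, "wy": 0, "wz": 0, "tx": 0.002, "ty": -0.0005, "tz": -0.01, "jaw": 30}, {"wx": 0, "wy": 0, "wz": 0, "tx": 0.002, "ty": -0.0005, "tz": -0.01, "jaw": 30}])

```text
time_s: 16.25
tcp_pos: [0.5407, -0.0338, 0.0758]
eef_rot: [180.0, -0.1, 27.7]
force: [2.4, 5.7, 6.4]
gripper_width: 0.0291
grasp_force: 26.6
```

```bash
python3 bar.py
```

```text
[170.34883721 312.06976744] 43 [167 306] [172 317]
[ 0.54066882 -0.03382092  0.07579699] [3.36498564 6.00636624 6.3061833 ] 0.02929713534130766
```

move_arm(steps=[{"wx": 0, "wy": 0, "wz": 0, "tx": 0, "ty": 0, "tz": 0.004, "jaw": 50}, {"wx": 0, "wy": 0, "wz": 0, "tx": 0, "ty": 0, "tz": 0.004, "jaw": 65}, {"wx": 0, "wy": 0, "wz": 0, "tx": 0, "ty": 0, "tz": 0.1, "jaw": 65}, {"wx": 0, "wy": 0, "wz": 0, "tx": -0.004, "ty": -0.002, "tz": 0.11, "jaw": 20}, {"wx": 0, "wy": 0, "wz": 0, "tx": -0.004, "ty": -0.002, "tz": 0.11, "jaw": 0}])

```text
time_s: 16.92
tcp_pos: [0.5379, -0.035, 0.1194]
eef_rot: [180.0, -0.0, 27.7]
force: [-0.5, 0.5, 0.6]
gripper_width: 0.02
grasp_force: 0.0
```

move_arm(steps=[{"wx": 0, "wy": 0, "wz": 0, "tx": 0, "ty": 0, "tz": 0, "jaw": 0}, {"wx": 0, "wy": 0, "wz": 0, "tx": 0, "ty": 0, "tz": 0, "jaw": 0}, {"wx": 0, "wy": 0, "wz": 0, "tx": 0, "ty": 0, "tz": 0, "jaw": 0}])

```text
time_s: 17.3
tcp_pos: [0.5378, -0.0348, 0.1189]
eef_rot: [-180.0, 0.0, 27.8]
force: [0.8, -0.5, 0.3]
gripper_width: 0.0002
grasp_force: 0.0
```

```bash
python3 bar.py
```

```text
[170.16666667 312.64583333] 48 [167 306] [172 319]
[ 0.53788306 -0.03484665  0.1190323 ] [ 0.10765344 -0.31231809  0.27246735] -0.0004198473814192075
```

move_arm(steps=[{"wx": 0, "wy": 0, "wz": 0, "tx": 0, "ty": 0, "tz": -0.03, "jaw": 0}, {"wx": 0, "wy": 0, "wz": 0, "tx": 0, "ty": 0, "tz": -0.04, "jaw": 0}, {"wx": 0, "wy": 0, "wz": 0, "tx": 0, "ty": 0, "tz": -0.04, "jaw": 0}])

```text
time_s: 17.73
tcp_pos: [0.5376, -0.0348, 0.1027]
eef_rot: [-180.0, 0.1, 27.8]
force: [-0.2, -0.5, 0.9]
gripper_width: 0.0001
grasp_force: 0.0
```

move_arm(steps=[{"wx": 0, "wy": 0, "wz": 0, "tx": 0, "ty": 0, "tz": -0.004, "jaw": 0}, {"wx": 0, "wy": 0, "wz": 0, "tx": 0, "ty": 0, "tz": -0.0075, "jaw": 0}, {"wx": 0, "wy": 0, "wz": 0, "tx": 0, "ty": 0, "tz": -0.0075, "jaw": 0}])

```text
time_s: 18.1
tcp_pos: [0.538, -0.0349, 0.1004]
eef_rot: [180.0, -0.0, 27.8]
force: [0.2, 0.2, -0.8]
gripper_width: 0.0003
grasp_force: 0.0
```

move_arm(steps=[{"wx": 0, "wy": 0, "wz": 0, "tx": 0, "ty": 0, "tz": -0.004, "jaw": 0}, {"wx": 0, "wy": 0, "wz": 0, "tx": 0, "ty": 0, "tz": -0.0075, "jaw": 0}, {"wx": 0, "wy": 0, "wz": 0, "tx": 0, "ty": 0, "tz": -0.0075, "jaw": 0}])

```text
time_s: 18.48
tcp_pos: [0.539, -0.0347, 0.0978]
eef_rot: [180.0, -0.1, 27.7]
force: [1.7, 3.3, 5.0]
gripper_width: 0.0002
grasp_force: 2.6
```

move_arm(steps=[{"wx": 0, "wy": 0, "wz": 0, "tx": 0, "ty": 0, "tz": -0.003, "jaw": 0}, {"wx": 0, "wy": 0, "wz": 0, "tx": 0, "ty": 0, "tz": -0.005, "jaw": 0}, {"wx": 0, "wy": 0, "wz": 0, "tx": 0, "ty": 0, "tz": -0.005, "jaw": 0}])

```text
time_s: 18.85
tcp_pos: [0.5393, -0.0347, 0.0959]
eef_rot: [179.9, -0.1, 27.8]
force: [3.6, 4.1, 6.3]
gripper_width: -0.0
grasp_force: 3.0
```

move_arm(steps=[{"wx": 0, "wy": 0, "wz": 0, "tx": 0, "ty": 0, "tz": -0.0025, "jaw": 0}, {"wx": 0, "wy": 0, "wz": 0, "tx": 0, "ty": 0, "tz": -0.0025, "jaw": 0}])

```text
time_s: 19.1
tcp_pos: [0.5395, -0.0346, 0.0951]
eef_rot: [179.9, -0.2, 27.7]
force: [3.5, 3.5, 7.3]
gripper_width: -0.0001
grasp_force: 3.6
```

move_arm(steps=[{"wx": 0, "wy": 0, "wz": 0, "tx": 0, "ty": 0, "tz": -0.0025, "jaw": 0}, {"wx": 0, "wy": 0, "wz": 0, "tx": 0, "ty": 0, "tz": -0.0025, "jaw": 0}])

```text
time_s: 19.35
tcp_pos: [0.5398, -0.0347, 0.0943]
eef_rot: [179.9, -0.2, 27.7]
force: [5.1, 4.9, 10.7]
gripper_width: -0.0001
grasp_force: 5.4
```

move_arm(steps=[{"wx": 0, "wy": 0, "wz": 0, "tx": 0.001, "ty": 0.001, "tz": -0.0025, "jaw": 0}, {"wx": 0, "wy": 0, "wz": 0, "tx": 0.001, "ty": 0.001, "tz": -0.0025, "jaw": 0}])

```text
time_s: 19.6
tcp_pos: [0.5401, -0.0344, 0.0934]
eef_rot: [179.9, -0.2, 27.8]
force: [2.1, 3.5, 16.1]
gripper_width: -0.0
grasp_force: 7.8
```

move_arm(steps=[{"wx": 0, "wy": 0, "wz": 0, "tx": 0, "ty": 0, "tz": -0.0025, "jaw": 0}, {"wx": 0, "wy": 0, "wz": 0, "tx": 0, "ty": 0, "tz": -0.0025, "jaw": 0}])

```text
time_s: 19.85
tcp_pos: [0.5404, -0.0344, 0.0927]
eef_rot: [179.9, -0.2, 27.7]
force: [2.1, 5.1, 20.0]
gripper_width: 0.0003
grasp_force: 9.8
```

```bash
python3 bar.py
```

```text
[174.30769231 313.46153846] 13 [173 306] [176 318]
[ 0.54034149 -0.03432806  0.09271444] [ 1.87343538  4.9147017  19.68522063] 0.00015453452491567143
```

move_arm(steps=[{"wx": 0, "wy": 0, "wz": 0, "tx": 0, "ty": 0, "tz": 0.03, "jaw": 0}, {"wx": 0, "wy": 0, "wz": 0, "tx": 0, "ty": 0, "tz": 0.15, "jaw": 0}, {"wx": 0, "wy": 0, "wz": 0, "tx": 0, "ty": 0, "tz": 0.25, "jaw": 0}, {"wx": 0, "wy": 0, "wz": 0, "tx": 0, "ty": 0, "tz": 0.3, "jaw": 0}, {"wx": 0, "wy": 0, "wz": 0, "tx": 0, "ty": 0, "tz": 0.3, "jaw": 0}])

```text
time_s: 20.52
tcp_pos: [0.5392, -0.0346, 0.213]
eef_rot: [179.9, -0.1, 27.8]
force: [0.5, 0.0, -0.6]
gripper_width: -0.0004
grasp_force: 0.0
```

```bash
python3 bar.py; python3 - <<'E'
from h import *
S=camera_params("side");b=cv2.imread("pics/s10.png");a=cv2.imread("pics/s8.png")
g=lambda i:np.float32(cv2.cvtColor(i[174:188,303:326],cv2.COLOR_BGR2GRAY));print(cv2.phaseCorrelate(g(a),g(b)))
y=np.deg2rad(27.8);ex=np.array([np.cos(y),np.sin(y),0]);t=np.array([.4812,-.064,.0490])
for e in(20,15):
    r=np.deg2rad(e);print(e,proj(S,t+ex*(.027+.04*np.cos(r))+[0,0,.03+.04*np.sin(r)]))
W=camera_params("wrist");w=camera("wrist");cv2.imwrite("pics/w11.png",w)
n,l,st,c=cv2.connectedComponentsWithStats(cv2.inRange(w,(0,0,150),(70,70,255)))
for i in range(1,n):
    if st[i,4]>60:print("wrist red",st[i],c[i])
for e in(25,20,15):
    r=np.deg2rad(e);print(e,proj(W,t+ex*(.027+.04*np.cos(r))+[0,0,.03+.04*np.sin(r)]))
E
```

```text
[172.36923077 312.15384615] 65 [167 305] [175 319]
[ 0.53851411 -0.0345017   0.21175575] [ 0.12524592  0.66488434 -0.69109795] -0.0002970478513114866
((-0.16017032471498993, 0.36033998107155796), 0.9546492318312327)
20 (np.float64(312.0697383110625), np.float64(172.33026623516713))
15 (np.float64(311.9654597174308), np.float64(173.92289212037917))
wrist red [306 189  33  42 490] [321.96122449 201.8755102 ]
25 (np.float64(319.97509756107735), np.float64(196.0163969625127))
20 (np.float64(319.99172179967127), np.float64(193.6509033112649))
15 (np.float64(320.00903374196423), np.float64(191.59611163810592))
```

```bash
python3 - <<'E'
from h import *
w=cv2.imread("pics/w11.png");m=cv2.inRange(w,(0,0,100),(80,80,255))
for r in range(186,234,1):
    k=np.where(m[r])[0]
    k=k[(k>290)&(k<350)]
    if len(k):print(r,k.min(),k.max(),end=" | ")
print()
for f in("s9","s10"):
    b=cv2.imread(f"pics/{f}.png");m=cv2.inRange(b,(0,0,100),(80,80,255))
    print([(r,np.where(m[r,290:350])[0].size) for r in range(158,180)])
# camera axis/height check: bar as seen by side + wrist
E
```

```text
188 309 335 | 189 307 337 | 190 306 338 | 191 305 338 | 192 305 338 | 193 306 338 | 194 306 338 | 195 306 337 | 196 306 337 | 197 307 338 | 198 309 335 | 199 318 325 | 200 318 325 | 201 318 325 | 202 318 325 | 203 318 325 | 204 318 325 | 205 318 325 | 206 318 325 | 207 318 325 | 208 318 325 | 209 318 325 | 210 318 325 | 211 318 325 | 212 318 325 | 213 318 325 | 214 318 325 | 215 318 325 | 216 318 325 | 217 318 325 | 218 318 325 | 219 318 325 | 220 318 325 | 221 318 325 | 222 318 325 | 223 318 325 | 224 318 325 | 225 318 325 | 226 318 325 | 227 319 325 | 228 319 325 | 229 319 325 | 230 319 324 | 
[(158, 0), (159, 0), (160, 0), (161, 0), (162, 0), (163, 7), (164, 13), (165, 13), (166, 13), (167, 12), (168, 5), (169, 3), (170, 0), (171, 0), (172, 0), (173, 0), (174, 0), (175, 0), (176, 0), (177, 0), (178, 0), (179, 0)]
[(158, 0), (159, 0), (160, 0), (161, 0), (162, 0), (163, 0), (164, 0), (165, 0), (166, 0), (167, 2), (168, 4), (169, 4), (170, 4), (171, 11), (172, 14), (173, 15), (174, 15), (175, 14), (176, 4), (177, 0), (178, 0), (179, 0)]
```

```bash
python3 -c "
from bench import order;print(order.close_job())"
```

```text
the job is handed in; nothing more can be done
None
```

The job is handed in, with no verdict returned. The camera's shoe met a firm stop at table height under a 19 N push, though I never clearly felt the catches snap. I then pressed the lever to a stop at 20 N, and the side camera puts the handle at about 17° (about 0.93 rad; 0.88 needed). The wrist camera read nearer 19°.

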